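# Swing the magnifier home and light the octopus

## Task

Swing the magnifier arm out over the boxwood octopus until it snaps home in its end detent and stays there. Then take the penlight from its cradle, hold it steady for two seconds with its orange nose about 15 cm from the octopus, shining down at a slant of about 35 degrees below level straight at the octopus's round head, and lay the penlight back in its cradle. Leave the octopus and everything else on the bench where it is, and do not drop the penlight.

Things in the scene. Friction and masses are not known exactly. Their poses are not given: they have to be found in the camera images.
- magnifier (a joint): angle of the chrome swing arm about its vertical pivot: 0 parked, 1.57 end stop with the lens over the octopus; grows clockwise seen from above. Light friction, stays where left; from about 1.1 a spring plunger (red roller) resists with up to 5 N at the knob, past 1.37 it pushes the arm home into the end detent; let go before that it is pushed back
- mag_pivot (a point): pivot of the arm, on top of the 16 mm post, 235 mm above the bench, at the arm's mid-height; the vertical hinge axis runs through it. The hub is 32 mm across and ends 13 mm above this point; the red detent roller and its housing (22 mm) stick out up to 75 mm on the side away from the seated lens. The post stands on a round dark foot 90 mm across, fixed to the bench
- swing_knob (a point): grip point on the black upright knob (14 mm diameter) that stands on the arm 110 mm from the pivot: the point is on the knob's axis, 28 mm above the arm's centre line; the knob's top is 20 mm above the point, the arm tube (12 mm diameter) has its top 22 mm below it
- lens_center (a point): centre of the round lens (114 mm across over the chrome rim, 10 mm thick), 200 mm from the pivot at the arm's end, in line with pivot and knob; 235 mm above the bench
- block: aluminium bench block 100 x 70 x 25 mm, fixed to the bench where the lens ends up; origin in the centre of its underside, x along its 100 mm side
- octopus: pale boxwood octopus carving, 60 mm across its tentacles and 44 mm high, loose on top of the bench block; origin at the centre of its underside, z up
- octopus_head (a point): centre of the octopus's round head (a ball 34 mm in diameter), 27 mm above its underside
- penlight: black penlight 140 mm long, barrel 16 mm in diameter, with an orange nose 22 mm in diameter over the last 16 mm; origin on the axis at mid-length, x along the barrel toward the orange nose (the light shines along +x)
- penlight_nose (a point): the front of the orange nose, on the axis, 70 mm from the penlight's origin
- cradle: dark wooden cradle fixed to the bench: base 110 x 60 x 8 mm with two V supports, each 10 mm thick, 40 mm either side of the middle and 47 mm high; free space of 70 mm between them for the fingers; origin at the centre of its underside, x along the penlight
- cradle_seat (a point): where the penlight's origin rests when it lies in both Vs, 40 mm above the bench; the penlight lies along the cradle's x
- pin_vise: bystander: blue pin vise handle 120 mm long, 13 mm thick, lying; origin at the middle underneath
- wheel: bystander: grey polishing wheel (42 mm diameter) on an upright steel arbor in a 50 mm wooden block, 72 mm high; origin under the block
- wax_jar: bystander: amber jar 48 mm across, 50 mm high; origin underneath
- offcut: bystander: boxwood offcut 55 x 32 x 30 mm; origin underneath
- brush: bystander: small brush 160 mm long, lying
- cork_pad: bystander: cork pad 90 x 70 x 12 mm; origin underneath
Not all that is in view belongs to the job. What is meant by the penlight is not turquoise, and is the smaller of those in its own colour. Of the things that look like the cradle, the larger one is meant.

How it is judged (in metres and radians):
On the way, in this order (a step that is already met when the one before it is completed fails the run):
1. the magnifier arm is swung out and sits in its end detent (within 0.07 rad of the stop), let go (value of joint magnifier above 1.5 rad and contact force between each of the fingers, the arm and magnifier below 0.3 N), for 0.3 s.
2. the penlight shines at the octopus's head: its axis passes within 15 mm of the head's centre, nose 60 to 220 mm from it, slanting 22 to 48 degrees down, held steady for 1 s (y of octopus_head in the frame of penlight between -0.015 and 0.015 m and z of octopus_head in the frame of penlight between -0.015 and 0.015 m and x of octopus_head in the frame of penlight between 0.13 and 0.29 m and angle between penlight's own x axis and vertical between 1.9548 and 2.4088 rad and linear speed of penlight below 0.03 m/s and angular speed of penlight below 0.25 rad/s and value of joint magnifier above 1.5 rad), for 1 s.
At the end, for the whole second after the job is handed in: The magnifier sits in its end detent (joint above 1.5 rad), the penlight lies at rest in both Vs of its cradle (origin within 14 mm of the seat, axis within 0.12 rad of the cradle's, either way round), the octopus is within 12 mm and every bystander within 30 mm of where it was (value of joint magnifier above 1.5 rad and distance between penlight and cradle_seat below 0.014 m and angle between the x axis of penlight and the x axis of cradle, either way round below 0.12 rad and linear speed of penlight below 0.02 m/s and distance of octopus from where it was at the start of the episode below 0.012 m and distance of each of pin_vise, wheel, wax_jar, offcut, brush, cork_pad from where it was at the start of the episode below 0.03 m); the robot touches nothing.
It fails at once if the octopus is shifted by more than 12 mm (distance of octopus from where it was at the start of the episode above 0.012 m).
It fails at once if a bystander is shifted by more than 30 mm (distance of any of pin_vise, wheel, wax_jar, offcut, brush, cork_pad from where it was at the start of the episode above 0.03 m).
It fails at once if the penlight is let go in the air (more than 35 mm above its seat and no finger on it) (height (world z) of penlight above 0.075 m and contact force between the fingers and penlight below 0.02 N).
It also fails if it takes over 72 s, if anything falls off the work surface, if the arm or the gripper's body presses on something with over 40 N, if the wrist force passes 120 N, or if a joint passes its speed limit or range.

## Robot

A 6-joint arm with a two-finger parallel gripper is mounted at the origin on the work surface. World frame = base frame: x ahead of the robot, y to its left, z up, the work surface at z = 0. Lengths are in mm, angles in rad, forces in N, time in s.
With the tool pointing down it reaches from about 250 to 775 mm from the base axis. Payload 4 kg.
Tool frame: the origin (TCP) lies between the finger pads; the fingertips stand 25 mm ahead of it and the grasp point (between the pads) lies 6 mm ahead of it (r.nose_length is the z of the fingertips in the tool frame, in mm); z points along the fingers, y is the line along which they close (so a half turn about z gives the same grasp; the last joint's range is limited). The gripper opens to 85 mm and grips with 20 to 120 N. Pads are 22 mm wide; open, the fingers measure 114 mm over their backs; the gripper's body (76 mm by 85 mm) begins 54 mm behind the grasp point. The pads swing forward as they close: fully open they stand 13 mm farther back than shut.
Start: joints at [1.018, 0.087, 1.371, -0, 1.684, -0.103], TCP at [239.142, 495.304, 256.341] pointing down, gripper open.
Joint ranges: [-3.1, 3.1], [-0.76, 2.03], [0.27, 2.55], [-1.08, 4.22], [0.17, 2.65], [-2.57, 2.57]. Speed limits (rad/s): [2.79, 2.79, 3.14, 3.14, 3.14, 3.14].

## Interface

Orientations are given as a unit quaternion [x, y, z, w].
In Python, from station import r gives the robot as it stands. The module is installed in compiled form; this text tells all that it offers.
- The arm moves only by the tool jog_arm, never from a script. Its argument "deltas" is a list of rows, each a list of 3 entries, a list of its own where there are three numbers: the opening, from -1 (shut) to 1 (fully open), then the shift along the tool's x, y, z normalised to -1 to 1, where 1 is 0.5 m, then the turn, a rotation vector about the tool's x, y, z normalised to -1 to 1, where 1 is 60 degrees. A call has 1 to 8 rows; each row shifts and turns the commanded pose from where the row before left it, along the tool's axes as they then stand; what a row does not reach is not made up. A row lasts 1/10 s, in which the tool goes at most 50 mm and 8.59 degrees, less where a joint would pass 70% of its speed; a pose out of reach is approached as far as the arm can. A call with a number of a shift or a turn outside -1 to 1 is refused whole. A call with a gripper value outside its range is refused whole. The fingers move at their own pace and stop on an object; the grip force is fixed at half the most. Time passes only in rows, so rows that do not move let the fingers close. It gives the time, the measured TCP pose, the force, the opening and the grip force at its end, in the units of the state.
- r.get_obs(): the state, without advancing time (a new reading comes with each control period).
- r.snapshot(name): name is "scene" or "top" or "wrist"; returns a dict with "pixels" (400x640x3 uint8, red, green, blue), "z_map" (400x640 float32, mm along the optical axis (not along the pixel's ray), 0 where there is no reading), "mtx" (3x3 intrinsics, pixels), "extrinsics" (4x4, takes a point from camera to world coordinates); the wrist camera has in their place "mount" (4x4, takes a point from camera to tool coordinates, whose origin is the TCP and whose axes are the flange's). Camera axes: x right, y up, looking along -z (the intrinsics and any distortion apply to the point x, -y, -z); pixel columns grow to the right and rows downward; lengths in mm; the calibration is good to about 2 mm. A picture is of the moment at which its call begins: read the wrist's pose just before it.
- r.finish_job(): hands the job in; it is judged then, once.
Trained networks look in a picture, given as the dict that the camera call returned (one of the last four; its "shot" number tells which), for a name from the list of things; names that differ only in an ending like _2 or _b are one class to them, and where a whole thing is asked for, a point or a joint stands for the part that bears it (a point fixed in the world has none). Each returns a list of dicts, best first, with "conf" (0 to 1); they miss things now and then, are a little off and sometimes report something else, mostly with a low value. They report only what shows in the picture. A call takes as long as a camera call. They do not tell look-alikes from the thing itself.
- r.spot_in(picture, thing): "point" ([x, y, z] in mm, in the coordinates of the camera as it stood for that picture, good to about 4 mm: the middle of the surface that is visible of it).
- r.regions_of(picture, thing): "region" (400x640 bool, what is visible of it).
- r.tip_of(picture, thing): "point" ([x, y, z] in mm, in the coordinates of the camera as it stood for that picture, good to about 4 mm: a listed point, or the origin of a listed thing).
The state is a dict: "t": time; "joint_positions": joint angles; "joint_vel": joint speeds; "tau": joint torques, N m; "tool_pos": TCP position; "tool_rot": TCP orientation; "contact_force": force on the tool from outside, world axes, zero at the start; "wrist_torque": the same for the moment, N m; "finger_gap": opening from 0.0 (shut) to 1.0 (fully open); "gripper_force": force on a finger pad.
Only numpy, scipy, OpenCV 4.12 (cv2) and the standard library are available. Lean on these libraries where they do the work, as an engineer would, in place of code of your own. Each camera call takes 0.05 s, during which the arm holds its last target. There are 200 camera calls.

## Working session

There is one attempt and no reset: what is moved stays moved. The work goes in short steps, Python scripts to look and compute and a tool call to move; the robot and the scene stay as the last step left them, time stands still between calls to the robot, and variables do not carry over. Pictures are saved under pics/ and viewed, at most 10 in all, crops included, and the job is handed in when it is done.

Besides the shell and the picture viewer there is one more tool, called after "Call:" as a command line: name --argument value ..., lists and objects as JSON in quotes. jog_arm: Moves the arm, as the interface text tells. Scaled input: -1 to 1 covers 0.5 m each way for a shift and 60 degrees each way for a turn. Its arguments: {"type":"object","properties":{"deltas":{"type":"array","items":{"type":"array"}}},"required":["deltas"]}

```bash
mkdir -p pics; cat > h.py <<'E'
import numpy as np, cv2
from station import r
from scipy.spatial.transform import Rotation as R
def T_of(s):
    if "extrinsics" in s: return np.array(s["extrinsics"])
    o=s["obs"]; T=np.eye(4); T[:3,:3]=R.from_quat(o["tool_rot"]).as_matrix(); T[:3,3]=o["tool_pos"]; return T@np.array(s["mount"])
def snap(n):
    o=r.get_obs(); s=r.snapshot(n); s["obs"]=o; return s
def w(s,p): return (T_of(s)@np.append(p,1))[:3]
def px(s,p):
    c=np.linalg.inv(T_of(s))@np.append(p,1); q=np.array(s["mtx"])@[c[0],-c[1],-c[2]]; return (q[:2]/q[2]).round()
def cloud(s):
    K=np.array(s["mtx"]); v,u=np.mgrid[:400,:640]; z=s["z_map"].astype(float)
    c=np.stack([(u-K[0,2])/K[0,0]*z,-(v-K[1,2])/K[1,1]*z,-z,np.ones_like(z)],-1)
    W=(c@T_of(s).T)[...,:3]; W[z==0]=np.nan; return W
def save(s,f,crop=None,k=1):
    im=s["pixels"][...,::-1]
    if crop: a,b,c,d=crop; im=im[b:d,a:c]
    cv2.imwrite("pics/"+f,cv2.resize(im,None,fx=k,fy=k,interpolation=cv2.INTER_CUBIC))
E
python3 - <<'E'
from h import *
for n in ("scene","top"):
    s=snap(n); save(s,n+".png")
    print(n,[k for k in s if k not in("pixels","z_map")], T_of(s)[:3,3].round())
    for t in "mag_pivot swing_knob lens_center block octopus octopus_head penlight penlight_nose cradle cradle_seat pin_vise wheel wax_jar offcut brush cork_pad".split():
        for d in r.tip_of(s,t)[:4]:
            if d["conf"]>.2: W=w(s,d["point"]); print(t,round(d["conf"],2),W.round(),px(s,W))
E
```

```text
scene ['mtx', 'extrinsics', 'shot', 'obs'] [1278.  293. 1364.]
mag_pivot 0.6 [ 643. -182.  238.] [244. 171.]
mag_pivot 0.56 [ 531. -386.   -2.] [213. 167.]
swing_knob 0.78 [ 535. -195.  267.] [255. 133.]
lens_center 0.58 [ 442. -210.  234.] [266. 116.]
block 0.76 [610.   6.  -1.] [314. 225.]
octopus 0.55 [601.   9.  28.] [315. 218.]
octopus_head 0.54 [599.   8.  49.] [315. 215.]
penlight 0.77 [567. 268.  41.] [402. 236.]
penlight 0.75 [382. 193.  11.] [395. 184.]
penlight 0.73 [542. 457.   8.] [465. 255.]
penlight_nose 0.63 [532. 389.  14.] [443. 243.]
penlight_nose 0.55 [397.  92.  15.] [363. 177.]
penlight_nose 0.5 [546. 198.  41.] [381. 222.]
cradle 0.76 [388. 439.  -1.] [470. 212.]
cradle 0.69 [570. 263.   1.] [398. 242.]
cradle_seat 0.72 [384. 438.  28.] [472. 206.]
cradle_seat 0.58 [568. 259.  44.] [399. 234.]
cradle_seat 0.47 [596.   7.  49.] [315. 214.]
cradle_seat 0.35 [547. 197.  42.] [381. 222.]
wheel 0.61 [394. -31.  -0.] [328. 167.]
wax_jar 0.69 [727. 220.   0.] [368. 283.]
wax_jar 0.46 [ 442. -213.  232.] [265. 116.]
wax_jar 0.36 [608.   8.  -0.] [314. 225.]
offcut 0.61
[... 797 characters left out ...]
. 276.]
penlight_nose 0.59 [528. 388.  11.] [205. 235.]
penlight_nose 0.57 [549. 197.  38.] [267. 226.]
cradle 0.92 [570. 261.  -4.] [248. 220.]
cradle 0.78 [389. 437.  -2.] [190. 281.]
cradle_seat 0.97 [570. 260.  44.] [245. 219.]
cradle_seat 0.9 [386. 440.  29.] [185. 283.]
pin_vise 0.59 [ 426. -205.    0.] [402. 264.]
pin_vise 0.37 [598.   6.  53.] [331. 207.]
wheel 0.64 [397. -37.   1.] [347. 275.]
wheel 0.43 [787.  40.   1.] [318. 149.]
wax_jar 0.78 [727. 217.  -1.] [262. 169.]
offcut 0.52 [ 535. -385.    0.] [459. 226.]
brush 0.81 [ 404. -391.    3.] [464. 269.]
brush 0.52 [596.   8.  52.] [330. 208.]
brush 0.36 [ 639. -183.  233.] [408. 182.]
cork_pad 0.73 [787.  43.   1.] [317. 149.]
```

View pics/scene.png

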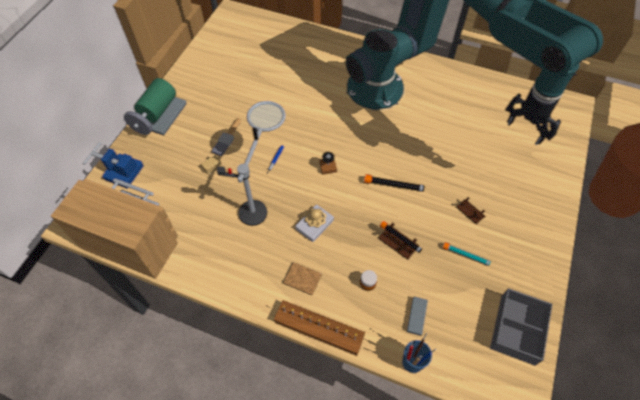

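View pics/top.png

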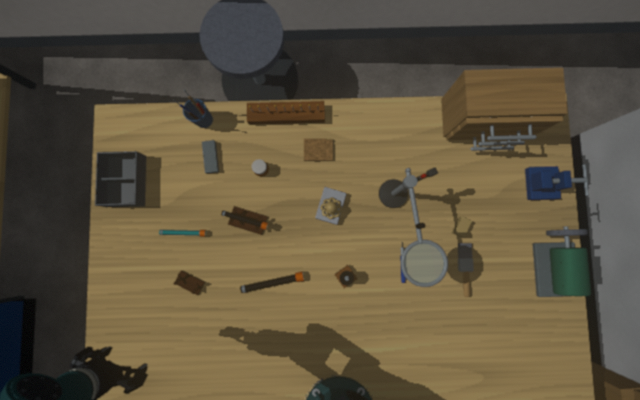

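The penlight could be any of three things: the black pen in the large cradle at scene (402,237), the longer loose black pen at (395,184), or the turquoise one at (465,255). There are two cradles, the large one at (398,242) and a small one at (470,210). I choose the black pen in the large cradle and will check it in a crop.

```bash
python3 - <<'E'
from h import *
a=snap("scene"); b=snap("top")
im=[cv2.resize(s["pixels"][y-30:y+45,x-50:x+50],(400,300),interpolation=cv2.INTER_CUBIC) for s,x,y in((a,400,235),(a,395,184),(b,250,222),(b,275,280))]
cv2.imwrite("pics/crop.png",np.vstack([np.hstack(im[:2]),np.hstack(im[2:])])[...,::-1])
for s in(a,b):
    C=cloud(s)
    def loc(c,lo,hi,rad):
        m=(np.hypot(C[...,0]-c[0],C[...,1]-c[1])<rad)&(C[...,2]>lo)&(C[...,2]<hi); return C[m]
    for nm,c,lo,hi,rad in(("pen",(568,266),36,60,90),("longpen",(380,192),6,30,110),("block",(605,5),20,30,70),("octo",(598,5),33,85,40),("hub",(640,-184),243,256,30),("knob",(532,-196),250,300,18),("lens",(442,-212),225,250,70)):
        P=loc(c,lo,hi,rad)
        if len(P)<3: print(nm,len(P)); continue
        r_=cv2.minAreaRect(P[:,:2].astype(np.float32)); 
        print(nm,len(P),P.mean(0).round(),P[:,2].max().round(),"rect",np.round(r_[0]),np.round(r_[1]),round(r_[2]))
    C_=s["pixels"].astype(int); o=(C_[...,0]>150)&(C_[...,2]<70)&(C_[...,1]<140)&(C_[...,0]-C_[...,1]>60)
    for c in((545,198),(398,93)):
        P=C[o&(np.hypot(C[...,0]-c[0],C[...,1]-c[1])<40)]; print("orange",len(P),P.mean(0).round() if len(P) else "")
E
```

```text
pen 328 [572. 265.  45.] 56.0 rect [570. 266.] [140.  46.] 71
longpen 503 [387. 190.  18.] 30.0 rect [386. 188.] [199. 203.] 6
block 367 [620.  12.  25.] 30.0 rect [608.  10.] [ 73. 103.] 72
octo 231 [605.  12.  49.] 74.0 rect [601.   9.] [54. 61.] 13
hub 102 [ 643. -182.  248.] 253.0 rect [ 643. -182.] [43. 30.] 43
knob 51 [ 535. -195.  271.] 285.0 rect [ 533. -197.] [17. 13.] 67
lens 947 [ 446. -207.  238.] 246.0 rect [ 445. -208.] [114. 112.] 63
orange 26 [554. 206.  50.]
orange 49 [403. 107.  25.]
pen 338 [570. 258.  45.] 55.0 rect [571. 262.] [140.  45.] 72
longpen 499 [383. 183.  21.] 30.0 rect [381. 195.] [181. 146.] 63
block 437 [613.   6.  25.] 30.0 rect [608.   5.] [ 70. 100.] 72
octo 240 [598.   5.  48.] 72.0 rect [599.   4.] [61. 60.] 15
hub 141 [ 642. -186.  247.] 253.0 rect [ 641. -187.] [54. 31.] 34
knob 45 [ 532. -198.  276.] 284.0 rect [ 533. -200.] [12. 12.] 85
lens 1797 [ 444. -211.  238.] 243.0 rect [ 443. -212.] [113. 113.] 50
orange 0 
orange 0
```

View pics/crop.png

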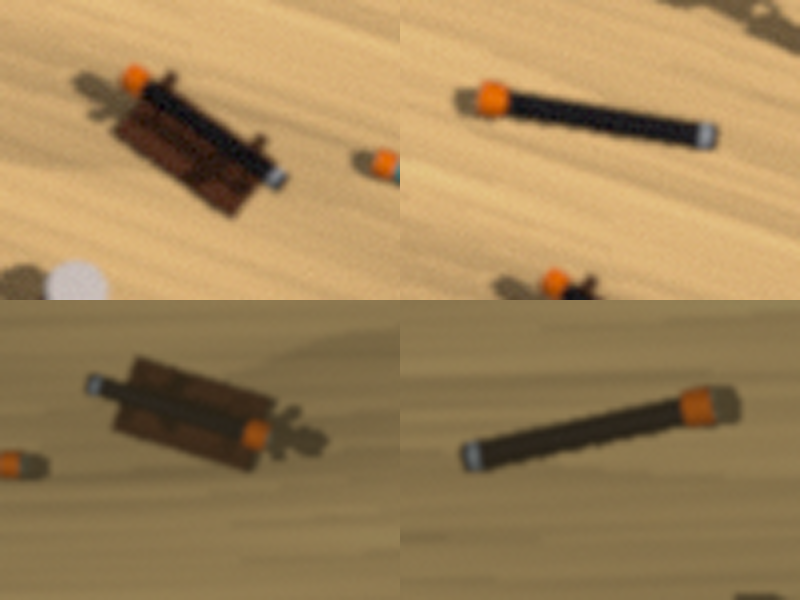

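The crops confirm it: the black pen in the large cradle is the short one, 140 mm, with its nose toward -y. The loose black pen is longer.

```bash
cat >> h.py <<'E'
def rows(p,q=None):
    "shift in current tool axes /500 (total), rotvec/60deg (total)"
    o=r.get_obs(); Rc=R.from_quat(o["tool_rot"]); d=Rc.inv().apply(np.array(p)-o["tool_pos"])
    rv=(Rc.inv()*q).as_rotvec(degrees=True) if q is not None else np.zeros(3)
    print("shift mm",d.round(1),"norm",(d/500).round(4),"turn deg",rv.round(2),"norm",(rv/60).round(4))
def down(x):  # tool z down, tool x along horizontal x (world yaw deg)
    a=np.radians(x); X=np.array([np.cos(a),np.sin(a),0]); Z=np.array([0,0,-1.]); return R.from_matrix(np.stack([X,np.cross(Z,X),Z],1))
E
python3 - <<'E'
from h import *
o=r.get_obs(); print(R.from_quat(o["tool_rot"]).as_matrix().round(3),o["joint_positions"],o["finger_gap"])
rows((533,-198,340),down(187)); rows((533,-198,340),down(7))
E
```

```text
[[-0.901  0.435  0.   ]
 [ 0.435  0.901  0.   ]
 [-0.     0.    -1.   ]] [ 1.01793044e+00  8.72032051e-02  1.37069493e+00 -4.06821099e-05
  1.68360402e+00 -1.03065048e-01] 0.9981165476437301
shift mm [-566.1 -496.6  -83.7] norm [-1.1322 -0.9931 -0.1673] turn deg [  0.     0.   -32.77] norm [ 1.000e-04  1.000e-04 -5.462e-01]
shift mm [-566.1 -496.6  -83.7] norm [-1.1322 -0.9931 -0.1673] turn deg [ 1.0000e-02 -1.0000e-02  1.4723e+02] norm [ 1.0000e-04 -1.0000e-04  2.4538e+00]
```

Call:
jog_arm --deltas '[[0,[0,0,-0.084],[0,0,0]],[0,[0,0,-0.084],[0,0,0]],[0,[-0.07,-0.062,0],[0,0,0]],[0,[-0.07,-0.062,0],[0,0,0]],[0,[-0.07,-0.062,0],[0,0,0]],[0,[-0.07,-0.062,0],[0,0,0]],[0,[-0.07,-0.062,0],[0,0,0]],[0,[-0.07,-0.062,0],[0,0,0]]]'

```text
t: 2.6
tool_pos: [347.6, 234.8, 340.6]
tool_rot: [0.223, 0.975, 0.0, 0.0]
contact_force: [0.1, 0.9, 0.9]
finger_gap: 0.503
gripper_force: 0.0
```

Call:
jog_arm --deltas '[[0,[-0.07,-0.062,0],[0,0,0]],[0,[-0.07,-0.062,0],[0,0,0]],[0,[-0.07,-0.062,0],[0,0,0]],[0,[-0.07,-0.062,0],[0,0,0]],[0,[-0.07,-0.062,0],[0,0,0]],[0,[-0.07,-0.062,0],[0,0,0]],[0,[-0.07,-0.062,0],[0,0,0]],[0,[-0.07,-0.062,0],[0,0,0]]]'

```text
t: 3.4
tool_pos: [492.1, -110.6, 340.5]
tool_rot: [0.223, 0.975, 0.0, 0.0]
contact_force: [1.0, 0.2, 0.2]
finger_gap: 0.503
gripper_force: 0.0
```

```bash
python3 - <<'E'
from h import *
o=r.get_obs(); print(o["t"],o["tool_pos"],o["finger_gap"],o["joint_positions"])
s=snap("wrist"); save(s,"w1.png")
for t in("swing_knob","mag_pivot","lens_center"):
    for d in r.tip_of(s,t)[:2]: print(t,round(d["conf"],2),w(s,d["point"]).round())
C=cloud(s); m=(np.hypot(C[...,0]-533,C[...,1]+198)<18)&(C[...,2]>255)&(C[...,2]<295); print("knob",m.sum(),C[m].mean(0),C[m].min(0),C[m].max(0))
rows((533,-198,340),down(187))
E
```

```text
3.4 [ 492.06562886 -110.56323242  340.53292174] 0.5027869185726157 [-3.33683040e-01 -1.66214181e-02  1.31243369e+00  3.43118556e-04
  1.84500017e+00 -1.45422852e+00]
swing_knob 0.74 [546. 205.  40.]
mag_pivot 0.45 [570. 262.  -4.]
lens_center 0.7 [ 441. -205.  236.]
lens_center 0.28 [568. 265.  35.]<stdin>:6: RuntimeWarning: Mean of empty slice.
  ret = um.true_divide(
Traceback (most recent call last):
ValueError: zero-size array to reduction operation minimum which has no identity
```

```bash
python3 - <<'E'
from h import *
rows((533,-198,340),down(187))
E
```

```text
shift mm [-75.8 -61.7  -0.5] norm [-0.1517 -0.1234 -0.001 ] turn deg [  0.05  -0.09 -32.89] norm [ 0.0008 -0.0016 -0.5482]
```

Call:
jog_arm --deltas '[[0,[-0.076,-0.062,0],[0,0,0]],[0,[-0.076,-0.062,0],[0,0,0]],[0,[0,0,0],[0,0,-0.137]],[0,[0,0,0],[0,0,-0.137]],[0,[0,0,0],[0,0,-0.137]],[0,[0,0,0],[0,0,-0.137]],[0,[0,0,0],[0,0,0]]]'

```text
t: 4.3
tool_pos: [533.2, -195.7, 341.0]
tool_rot: [-0.063, 0.998, 0.0, 0.0]
contact_force: [0.5, 1.2, 1.0]
finger_gap: 0.5
gripper_force: 0.0
```

```bash
python3 - <<'E'
from h import *
s=snap("wrist"); save(s,"w1.png")
C=cloud(s); m=(np.hypot(C[...,0]-533,C[...,1]+198)<22)&(C[...,2]>255)&(C[...,2]<295); print("knob",m.sum(), C[m].mean(0) if m.any() else "")
for t in("swing_knob","mag_pivot","lens_center"):
    for d in r.tip_of(s,t)[:2]: print(t,round(d["conf"],2),w(s,d["point"]).round())
b=snap("top"); C=cloud(b)
rows((533,-198,273),down(187))
E
```

```text
knob 574 [ 527.32524466 -197.10662404  276.82718149]
swing_knob 0.78 [ 531. -196.  262.]
mag_pivot 0.63 [395. -29.  -3.]
mag_pivot 0.62 [ 636. -183.  239.]
lens_center 0.72 [ 436. -209.  238.]
shift mm [ 0.3 -1.1 67.6] norm [ 0.0007 -0.0022  0.1351] turn deg [-0.    0.02  0.07] norm [-0.0001  0.0004  0.0011]
```

View pics/w1.png

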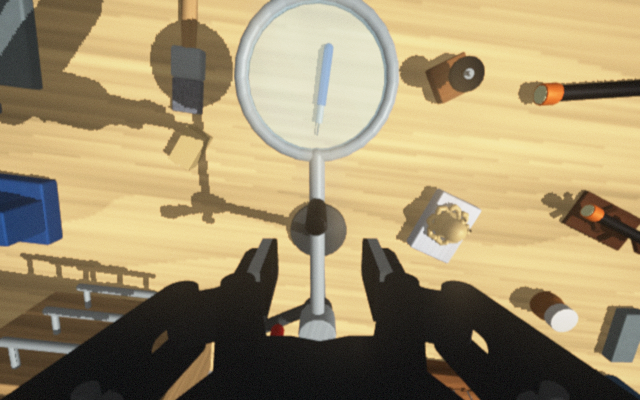

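The view shows the knob at (318,215), midway between the fingers, and the lens at (318,75). I'll lower over the knob and sweep.

Call:
jog_arm --deltas '[[0,[0,0,0.068],[0,0,0]],[0,[0,0,0.067],[0,0,0]],[0,[0,0,0],[0,0,0]],[0,[-0.0012,0.023,0],[0,0,0.1]],[0,[-0.0012,0.023,0],[0,0,0.1]],[0,[-0.0012,0.023,0],[0,0,0.1]],[0,[-0.0012,0.023,0],[0,0,0.1]],[0,[0,0,0],[0,0,0]]]'

```text
t: 5.35
tool_pos: [537.8, -151.1, 274.9]
tool_rot: [0.146, 0.989, -0.0, 0.001]
contact_force: [0.2, 0.0, -0.2]
finger_gap: 0.501
gripper_force: 0.0
```

```bash
python3 - <<'E'
from h import *
b=snap("top"); C=cloud(b); m=(C[...,2]>225)&(C[...,2]<248)&(C[...,0]<560)&(C[...,1]<-60)
P=C[m]; print(P.mean(0),cv2.minAreaRect(P[:,:2].astype(np.float32)))
for t in("swing_knob","lens_center"):
    for d in r.tip_of(b,t)[:2]: print(t,round(d["conf"],2),w(b,d["point"]).round())
a=np.radians(187-24); rows((641+110*np.cos(a),-184+110*np.sin(a),273),down(163))
E
```

```text
[ 441.1287698 -155.1528676  238.2602112] ((443.1933898925781, -143.75375366210938), (112.26063537597656, 104.57869720458984), 81.1325454711914)
lens_center 0.62 [ 446. -144.  238.]
lens_center 0.39 [597.   7.  53.]
shift mm [ 1.7 -0.1  1.1] norm [ 0.0034 -0.0002  0.0022] turn deg [-0.01  0.11  0.2 ] norm [-0.0002  0.0019  0.0033]
```

Call:
jog_arm --deltas '[[0,[0.001,0.023,0],[0,0,0.1]],[0,[-0.0012,0.023,0],[0,0,0.1]],[0,[-0.0012,0.023,0],[0,0,0.1]],[0,[-0.0012,0.023,0],[0,0,0.1]],[0,[-0.0012,0.023,0],[0,0,0.1]],[0,[-0.0012,0.023,0],[0,0,0.1]],[0,[0,0,0],[0,0,0]]]'

```text
t: 6.2
tool_pos: [575.6, -95.7, 273.1]
tool_rot: [0.445, 0.896, 0.0, 0.0]
contact_force: [-0.2, 0.1, 0.0]
finger_gap: 0.499
gripper_force: 0.0
```

```bash
python3 - <<'E'
from h import *
a=np.radians(187-60); rows((641+110*np.cos(a),-184+110*np.sin(a),273),down(127))
print(r.get_obs()["contact_force"])
E
```

```text
shift mm [ 0.1 -0.9  0.1] norm [ 0.0003 -0.0018  0.0002] turn deg [0.04 0.02 0.21] norm [0.0006 0.0003 0.0035]
[-0.24997318  0.07471266  0.04410053]
```

Call:
jog_arm --deltas '[[0,[-0.0012,0.023,0],[0,0,0.1]],[0,[-0.0012,0.023,0],[0,0,0.1]],[0,[-0.0012,0.023,0],[0,0,0.1]],[0,[-0.0012,0.023,0],[0,0,0.1]],[0,[-0.0012,0.023,0],[0,0,0.1]],[0,[-0.0006,0.012,0],[0,0,0.05]],[0,[0,0,0],[0,0,0]],[0,[0,0,0],[0,0,0]]]'

```text
t: 7.0
tool_pos: [633.5, -74.4, 272.9]
tool_rot: [0.68, 0.733, 0.0, -0.0]
contact_force: [0.6, 0.4, 0.3]
finger_gap: 0.502
gripper_force: 0.0
```

```bash
python3 - <<'E'
from h import *
for n in("top","scene"):
    b=snap(n); C=cloud(b); m=(C[...,2]>225)&(C[...,2]<248)&(np.hypot(C[...,0]-620,C[...,1]-5)<90)&(C[...,1]>-45)
    P=C[m]; print(P.mean(0),cv2.minAreaRect(P[:,:2].astype(np.float32)))
    for t in("swing_knob","lens_center"):
        for d in r.tip_of(b,t)[:2]: print(t,round(d["conf"],2),w(b,d["point"]).round())
a=np.radians(187-90); rows((641+110*np.cos(a),-184+110*np.sin(a),273),down(97)); print(r.get_obs()["contact_force"])
E
```

```text
[605.82080991  18.42076698 238.00873881] ((607.5530395507812, 22.429363250732422), (86.14339447021484, 113.21216583251953), 78.02184295654297)
swing_knob 0.85 [622. -77. 261.]
lens_center 0.62 [603.  10. 238.]
[606.41448927  13.79641459 238.52686869] ((604.655517578125, 13.999069213867188), (110.94669342041016, 113.39524841308594), 60.56808090209961)
swing_knob 0.64 [621. -73. 265.]
swing_knob 0.35 [396. -31.   2.]
lens_center 0.96 [603.  12. 231.]
lens_center 0.56 [569. 271.  41.]
shift mm [-0.4 -5.9  0. ] norm [-0.0009 -0.0118  0.    ] turn deg [ 0.02 -0.   -2.86] norm [ 0.0003 -0.     -0.0477]
[ 0.42744529 -0.8748972  -0.29822633]
```

Call:
jog_arm --deltas '[[0,[-0.0006,0.012,0],[0,0,0.05]],[0,[0,0,0],[0,0,0]],[0,[0,0,0],[0,0,0]]]'

```text
t: 7.6
tool_pos: [634.7, -74.8, 272.8]
tool_rot: [0.701, 0.713, -0.005, -0.004]
contact_force: [-16.2, -2.4, 3.0]
finger_gap: 0.501
gripper_force: 7.7
```

```bash
python3 - <<'E'
from h import *
for n in("scene",):
    b=snap(n); C=cloud(b); m=(C[...,2]>225)&(C[...,2]<248)&(np.hypot(C[...,0]-620,C[...,1]-5)<90)&(C[...,1]>-45)
    P=C[m]; print(P.mean(0),cv2.minAreaRect(P[:,:2].astype(np.float32)))
    for t in("swing_knob","lens_center","mag_pivot"):
        for d in r.tip_of(b,t)[:1]: print(t,round(d["conf"],2),w(b,d["point"]).round())
print(r.get_obs()["contact_force"])
s=snap("wrist"); save(s,"w2.png")
E
```

```text
[606.52020334  13.58591238 238.61653079] ((605.1575927734375, 13.580299377441406), (112.77124786376953, 112.1171875), 37.79681396484375)
swing_knob 0.76 [620. -73. 265.]
lens_center 0.64 [606.  11. 233.]
mag_pivot 0.92 [ 646. -182.  236.]
[-14.99627957  -2.84192413   4.03139383]
```

View pics/w2.png

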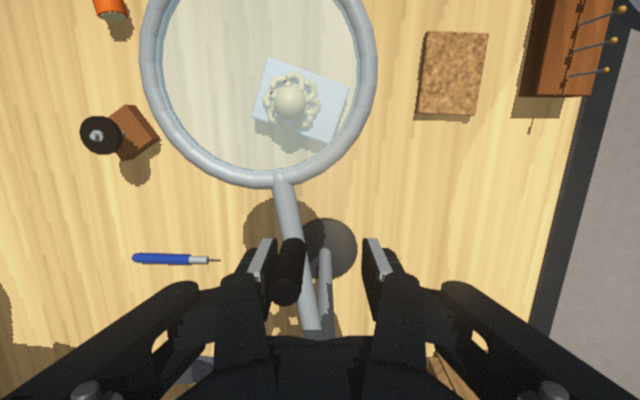

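The trailing finger now meets about 16 N at the end stop and the lens is over the octopus, so the arm is seated. I'll center the cage on the knob, then lift.

Call:
jog_arm --deltas '[[0,[0,-0.012,0],[0,0,0]],[0,[0,-0.014,0],[0,0,0]],[0,[0,0,0],[0,0,0]],[0,[0,0,-0.06],[0,0,0]],[0,[0,0,-0.08],[0,0,0]],[0,[0,0,-0.08],[0,0,0]],[0,[0,0,0],[0,0,0]],[0,[0,0,0],[0,0,0]]]'

```text
t: 8.65
tool_pos: [627.2, -73.9, 384.7]
tool_rot: [0.7, 0.714, 0.001, 0.002]
contact_force: [-0.1, -0.3, -0.4]
finger_gap: 0.501
gripper_force: 0.0
```

```bash
python3 - <<'E'
from h import *
for n in("scene","top"):
    b=snap(n); C=cloud(b); m=(C[...,2]>225)&(C[...,2]<248)&(np.hypot(C[...,0]-620,C[...,1]-5)<90)&(C[...,1]>-45)
    P=C[m]; print(P.mean(0),cv2.minAreaRect(P[:,:2].astype(np.float32)))
o=r.get_obs();print(o["contact_force"],o["joint_positions"],R.from_quat(o["tool_rot"]).as_matrix().round(2))
for y in(-108,72): rows((570,264,380),down(y))
E
```

```text
[606.35808838  13.84651585 238.63853541] ((605.239990234375, 13.606773376464844), (112.44734191894531, 111.3033447265625), 48.10295486450195)
[605.39879499  16.28281654 238.03752187] ((606.9815063476562, 19.922401428222656), (91.16095733642578, 113.24331665039062), 77.62931823730469)
[0.40389488 0.61630203 0.00130534] [-2.07279200e-01  2.91031233e-01  8.87171677e-01  1.93143337e-04
  1.96575916e+00 -2.26745142e-01] [[-0.02  1.   -0.  ]
 [ 1.    0.02  0.  ]
 [ 0.   -0.   -1.  ]]
shift mm [338.9 -50.    1.5] norm [ 0.6779 -0.1     0.0029] turn deg [ 3.0000e-02 -1.9000e-01 -1.6088e+02] norm [ 4.0000e-04 -3.2000e-03 -2.6813e+00]
shift mm [338.9 -50.    1.5] norm [ 0.6779 -0.1     0.0029] turn deg [-0.14 -0.02 19.12] norm [-2.300e-03 -3.000e-04  3.187e-01]
```

Call:
jog_arm --deltas '[[0,[0.085,-0.0125,0],[0,0,0]],[0,[0.085,-0.0125,0],[0,0,0]],[0,[0.085,-0.0125,0],[0,0,0]],[0,[0.085,-0.0125,0],[0,0,0]],[0,[0.085,-0.0125,0],[0,0,0]],[0,[0.085,-0.0125,0],[0,0,0]],[0,[0.085,-0.0125,0],[0,0,0]],[0,[0.085,-0.0125,0],[0,0,0]]]'

```text
t: 9.55
tool_pos: [569.3, 266.6, 380.2]
tool_rot: [0.7, 0.714, -0.002, -0.001]
contact_force: [1.7, -0.2, 0.3]
finger_gap: 0.495
gripper_force: 0.0
```

Call:
jog_arm --deltas '[[0,[0,0,0.09],[0,0,0.107]],[0,[0,0,0.09],[0,0,0.107]],[0,[0,0,0.09],[0,0,0.106]],[0,[0,0,0.05],[0,0,0]],[0,[0,0,0],[0,0,0]],[0,[0,0,0],[0,0,0]]]'

```text
t: 10.15
tool_pos: [569.6, 264.8, 221.6]
tool_rot: [0.809, 0.587, -0.001, -0.0]
contact_force: [-0.1, -0.6, -0.0]
finger_gap: 0.502
gripper_force: 0.0
```

```bash
cat > pen.py <<'E'
from h import *
s=snap("wrist"); C=cloud(s)
for t in("penlight","penlight_nose","cradle","cradle_seat"):
    for d in r.tip_of(s,t)[:2]: print(t,round(d["conf"],2),w(s,d["point"]).round(1))
m=(np.hypot(C[...,0]-570,C[...,1]-264)<90)&(C[...,2]>43)&(C[...,2]<60)
for d in r.regions_of(s,"penlight")[:1]:
    P=C[d["region"]]; P=P[(P[:,2]>30)&(P[:,2]<60)]; R_=cv2.minAreaRect(P[:,:2].astype(np.float32)); print("region",len(P),P.mean(0).round(1),P[:,2].max(),R_)
    l=cv2.fitLine(P[:,:2].astype(np.float32),cv2.DIST_HUBER,0,.01,.01).ravel(); print("line",l,np.degrees(np.arctan2(l[1],l[0])))
E
python3 - <<'E'
from pen import *
save(s,"w3.png"); rows((570,264,150),down(72))
E
```

```text
penlight 0.72 [567.2 263.4  37.3]
penlight 0.65 [380.9 190.1  12.8]
penlight_nose 0.98 [548.4 206.   42.7]
penlight_nose 0.77 [536.1 392.6  11.9]
cradle 0.65 [568.2 259.6  -1.8]
cradle 0.62 [3.785e+02 4.427e+02 2.000e-01]
cradle_seat 0.92 [567.3 265.7  39.6]
cradle_seat 0.92 [384.3 438.4  31.5]
region 2224 [568.6 267.4  46.1] 52.26832953254569 ((567.3375244140625, 266.1575622558594), (139.3890380859375, 20.29086685180664), 72.08763885498047)
line [3.1086019e-01 9.5045567e-01 5.6906195e+02 2.6892862e+02] 71.88892
shift mm [-1.6 -0.7 75. ] norm [-0.0031 -0.0013  0.15  ] turn deg [ 0.17 -0.14 -0.09] norm [ 0.0029 -0.0023 -0.0016]
```

View pics/w3.png

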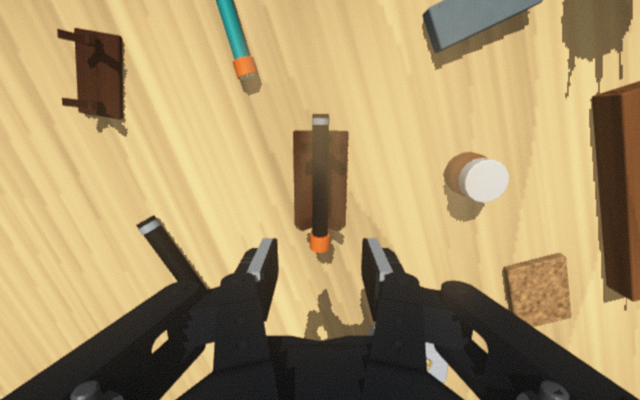

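The penlight lies along the image vertical at (320,185), centered between the fingers. I'll descend and close.

Call:
jog_arm --deltas '[[0,[0,-0.003,0.088],[0,0,0]],[0,[0,0,0.088],[0,0,0]],[0,[0,0,0.088],[0,0,0]],[0,[0,0,0.06],[0,0,0]],[0,[0,0,0.027],[0,0,0]],[0,[0,0,0],[0,0,0]],[0,[0,0,0],[0,0,0]]]'

```text
t: 11.15
tool_pos: [570.1, 265.9, 49.5]
tool_rot: [0.809, 0.587, 0.002, 0.0]
contact_force: [0.1, -0.0, -0.3]
finger_gap: 0.498
gripper_force: 0.0
```

Call:
jog_arm --deltas '[[-1,[0,0,0],[0,0,0]],[-1,[0,0,0],[0,0,0]],[-1,[0,0,0],[0,0,0]],[-1,[0,0,0],[0,0,0]],[-1,[0,0,0],[0,0,0]],[-1,[0,0,0],[0,0,0]]]'

```text
t: 11.75
tool_pos: [570.1, 266.1, 50.2]
tool_rot: [0.809, 0.587, 0.002, 0.001]
contact_force: [-0.5, -0.3, 5.8]
finger_gap: 0.164
gripper_force: 58.5
```

Call:
jog_arm --deltas '[[-0.2,[0,0,0],[0,0,0]],[-0.2,[0,0,0],[0,0,0]],[-0.2,[0,0,0.008],[0,0,0]],[-0.2,[0,0,0],[0,0,0]],[-1,[0,0,0],[0,0,0]],[-1,[0,0,0],[0,0,0]],[-1,[0,0,0],[0,0,0]],[-1,[0,0,0],[0,0,0]]]'

```text
t: 12.55
tool_pos: [569.2, 265.3, 43.5]
tool_rot: [0.81, 0.587, 0.0, 0.0]
contact_force: [2.0, -0.4, -0.7]
finger_gap: 0.169
gripper_force: 58.4
```

Call:
jog_arm --deltas '[[-1,[0,0,-0.04],[0,0,0]],[-1,[0,0,-0.07],[0,0,0]],[-1,[0,0,-0.08],[0,0,0]],[-1,[0,0,-0.09],[0,0,0]],[-1,[0,0,0],[0,0,0]],[-1,[0,0,0],[0,0,0]]]'

```text
t: 13.15
tool_pos: [568.9, 266.0, 185.2]
tool_rot: [0.809, 0.587, 0.002, 0.0]
contact_force: [-0.7, 0.5, -1.6]
finger_gap: 0.17
gripper_force: 58.6
```

```bash
python3 - <<'E'
from h import *
o=r.get_obs(); print(o["tool_pos"],o["finger_gap"],o["gripper_force"],o["contact_force"])
H=[]
for n in("scene","top"):
    s=snap(n); C=cloud(s)
    for d in r.tip_of(s,"octopus_head")[:1]: print("head",round(d["conf"],2),w(s,d["point"]).round(1))
    # pen in hand: region
    for d in r.tip_of(s,"penlight_nose")[:3]: print("nose",round(d["conf"],2),w(s,d["point"]).round(1))
    for d in r.tip_of(s,"penlight")[:3]: print("pen",round(d["conf"],2),w(s,d["point"]).round(1))
    for d in r.regions_of(s,"octopus")[:1]:
        P=C[d["region"]]; P=P[(P[:,2]>28)&(P[:,2]<80)]; print("oct",len(P),P.mean(0).round(1),cv2.minEnclosingCircle(P[:,:2].astype(np.float32)))
# pose plan: tool x = -pen dir; 
def aim(head,az,sl,dist,gp=(0,0,0)):
    a,b=np.radians(az),np.radians(sl); d=np.array([np.cos(b)*np.cos(a),np.cos(b)*np.sin(a),-np.sin(b)])
    X=-d; Y=np.array([-np.sin(a),np.cos(a),0]); Y=-Y if np.cross(X,Y)[2]>0 else Y
    q=R.from_matrix(np.stack([X,Y,np.cross(X,Y)],1)); org=np.array(head)-(dist+70)*d
    return org-q.apply([0,0,4]),q   # pen axis ~4mm ahead of TCP
for sl in(32,): 
    p,q=aim((600,6,52),-60,sl,155); print(p.round(1),q.as_matrix().round(2)); rows(p,q)
E
```

```text
[568.89643532 265.95539755 185.19816957] 0.1697350864947555 58.55584144592285 [-0.68844807  0.49574079 -1.58861675]
head 0.64 [598.9   6.1  48.9]
nose 0.79 [543.7 198.8 185.5]
nose 0.79 [532.8 386.4   9.9]
nose 0.56 [398.8  91.   15.5]
pen 0.78 [536.3 454.3   6.3]
pen 0.63 [383.9 190.9  11.3]
pen 0.48 [569.9 268.5 183.7]
oct 297 [605.8  11.   45.2] ((598.365478515625, 8.19051742553711), 33.97018814086914)
nose 0.74 [399.7  91.2  16. ]
nose 0.66 [549.8 197.6 178.4]
nose 0.55 [529.3 388.1   9.2]
pen 0.71 [572.6 266.  174.3]
pen 0.7 [536.1 452.1  11.2]
pen 0.59 [378.8 191.   15.6]
[505.7 169.4 174.6] [[-0.42  0.87 -0.26]
 [ 0.73  0.5   0.46]
 [ 0.53 -0.   -0.85]]
shift mm [-110.7  -29.9    8.1] norm [-0.2215 -0.0598  0.0163] turn deg [ 13.36  30.09 -46.82] norm [ 0.2226  0.5015 -0.7804]
```

Call:
jog_arm --deltas '[[-1,[-0.074,-0.02,0],[0,0,0]],[-1,[-0.074,-0.02,0],[0,0,0]],[-1,[-0.074,-0.02,0],[0,0,0]],[-1,[0,0,0],[0,0,-0.133]],[-1,[0,0,0],[0,0,-0.133]],[-1,[0,0,0],[0,0,-0.133]],[-1,[0,0,0],[0,0,-0.133]],[-1,[0,0,0],[0,0,-0.133]]]'

```text
t: 14.45
tool_pos: [505.7, 169.2, 183.5]
tool_rot: [0.558, 0.83, 0.0, 0.0]
contact_force: [-0.4, 0.7, -1.0]
finger_gap: 0.163
gripper_force: 58.7
```

Call:
jog_arm --deltas '[[-1,[0,0,0],[0,0,-0.133]],[-1,[0,0,0],[0,0.133,0]],[-1,[0,0,0],[0,0.133,0]],[-1,[0,0,0],[0,0,0]],[-1,[0,0,0],[0,0,0]]]'

```text
t: 14.95
tool_pos: [505.9, 168.6, 182.9]
tool_rot: [0.498, 0.856, 0.069, -0.119]
contact_force: [-1.0, -0.9, -1.0]
finger_gap: 0.168
gripper_force: 58.5
```

```bash
cat > aim.py <<'E'
from h import *
def aim(head,az,sl,dist):
    a,b=np.radians(az),np.radians(sl); d=np.array([np.cos(b)*np.cos(a),np.cos(b)*np.sin(a),-np.sin(b)])
    X=-d; Y=np.array([-np.sin(a),np.cos(a),0]); Y=-Y if np.cross(X,Y)[2]>0 else Y
    q=R.from_matrix(np.stack([X,Y,np.cross(X,Y)],1)); org=np.array(head)-(dist+70)*d
    return org-q.apply([0,0,4]),q
if __name__=="__main__":
    p,q=aim((599.5,6.5,51.5),-60,32,155); print(p.round(1)); rows(p,q); o=r.get_obs(); print(o["joint_positions"],o["tool_pos"])
E
python3 aim.py
```

```text
[505.2 169.9 174.1]
shift mm [-0.9  0.   8.9] norm [-0.0018  0.0001  0.0177] turn deg [ 0.08 16.15 -0.3 ] norm [ 0.0013  0.2691 -0.005 ]
[ 0.07446057  0.13066702  1.4919968   0.24949285  1.6388696  -0.44161751] [505.88063106 168.55334363 182.89840467]
```

Signs are right; two more tilt rows remain.

Call:
jog_arm --deltas '[[-1,[-0.002,0,0.0175],[0,0.135,-0.005]],[-1,[0,0,0],[0,0.135,0]],[-1,[0,0,0],[0,0,0]],[-1,[0,0,0],[0,0,0]]]'

```text
t: 15.35
tool_pos: [504.8, 170.9, 174.4]
tool_rot: [0.48, 0.833, 0.138, -0.238]
contact_force: [0.4, 1.3, -0.2]
finger_gap: 0.164
gripper_force: 58.5
```

```bash
python3 aim.py; python3 - <<'E'
from h import *
o=r.get_obs(); Rt=R.from_quat(o["tool_rot"]); d=-Rt.as_matrix()[:,0]; hd=np.array([599.5,6.5,51.5])
s=None
for n in("scene","top","wrist"):
    s=snap(n); C=cloud(s)
    if n=="scene": save(s,"aim.png",(230,90,510,300),2.8)
    for t in("penlight_nose","penlight","octopus_head"):
        for e in r.tip_of(s,t)[:4]:
            W=w(s,e["point"])
            if W[2]>85 or t=="octopus_head": print(n,t,round(e["conf"],2),W.round(1),"tool",Rt.inv().apply(W-o["tool_pos"]).round(1))
    for e in r.regions_of(s,"penlight")[:4]:
        P=C[e["region"]]; P=P[(P[:,2]>100)&(P[:,2]<230)]
        if len(P)>40:
            Q=Rt.inv().apply(P-o["tool_pos"]); l=cv2.fitLine(Q.astype(np.float32),cv2.DIST_HUBER,0,.01,.01).ravel(); print(n,"line tool",len(P),l.round(3),Q.min(0).round(),Q.max(0).round())
E
```

```text
[505.2 169.9 174.1]
shift mm [-1.  -0.1 -0.3] norm [-0.002  -0.0003 -0.0006] turn deg [-0.    0.01  0.11] norm [-0.      0.0002  0.0018]
[-0.0398793   0.22215751  1.47294177  0.472235    1.74732675 -0.5526744 ] [504.7716167  170.86423954 174.39259018]
scene penlight_nose 0.7 [530.4 121.4 135.7] tool [-67.7  -2.7   3.4]
scene penlight 0.71 [502.4 176.9 173.8] tool [5.1 0.9 3.9]
scene octopus_head 0.7 [599.8   6.3  47.9] tool [-228.1   -0.4    6.7]
scene line tool 167 [ 1.0000e+00 -7.0000e-03 -7.0000e-03  1.0189e+01  5.0700e+00 -2.3640e+00] [-67.  -5. -11.] [71. 15.  9.]
top penlight 0.64 [506.6 175.7 173.9] tool [2.5 4.  2.2]
top line tool 201 [ 1.000e+00 -7.000e-03  1.900e-02  2.938e+01 -9.800e-02 -5.852e+00] [-11.  -9. -48.] [69.  9. 11.]
wrist penlight 0.63 [505.  170.2 171.8] tool [-2.  -0.1  1.9]
wrist line tool 8447 [ 1.0000e+00  9.0000e-03 -6.0000e-03  2.7853e+01 -5.2500e-01 -3.2040e+00] [-31. -10. -49.] [71.  8. 21.]
```

View pics/aim.png

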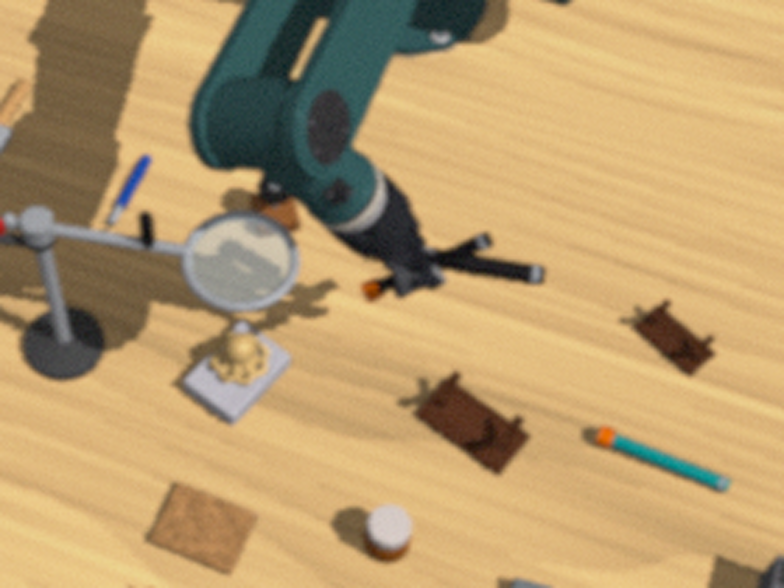

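The penlight, with its nose at (372,290) in the crop, points along the tool axis. Its measured axis passes within a few mm of the head at (240,345). Now I hold.

Call:
jog_arm --deltas '[[-1,[0,0,0],[0,0,0]],[-1,[0,0,0],[0,0,0]],[-1,[0,0,0],[0,0,0]],[-1,[0,0,0],[0,0,0]],[-1,[0,0,0],[0,0,0]],[-1,[0,0,0],[0,0,0]],[-1,[0,0,0],[0,0,0]],[-1,[0,0,0],[0,0,0]]]'

```text
t: 16.9
tool_pos: [505.0, 170.5, 174.6]
tool_rot: [0.48, 0.833, 0.139, -0.24]
contact_force: [-0.0, 0.2, -1.1]
finger_gap: 0.165
gripper_force: 58.5
```

Call:
jog_arm --deltas '[[-1,[0,0,0],[0,0,0]],[-1,[0,0,0],[0,0,0]],[-1,[0,0,0],[0,0,0]],[-1,[0,0,0],[0,0,0]],[-1,[0,0,0],[0,0,0]],[-1,[0,0,0],[0,0,0]],[-1,[0,0,0],[0,0,0]],[-1,[0,0,0],[0,0,0]]]'

```text
t: 17.7
tool_pos: [505.0, 170.5, 174.6]
tool_rot: [0.48, 0.833, 0.139, -0.24]
contact_force: [0.1, -0.7, -0.3]
finger_gap: 0.168
gripper_force: 58.5
```

Call:
jog_arm --deltas '[[-1,[0,0,0],[0,0,0]],[-1,[0,0,0],[0,0,0]],[-1,[0,0,0],[0,0,0]],[-1,[0,0,0],[0,0,0]],[-1,[0,0,0],[0,-0.133,0]],[-1,[0,0,0],[0,-0.133,0]],[-1,[0,0,0],[0,-0.133,0]],[-1,[0,0,0],[0,-0.133,0]]]'

```text
t: 18.5
tool_pos: [505.5, 170.4, 175.9]
tool_rot: [0.5, 0.866, 0.002, 0.002]
contact_force: [0.7, 0.4, -1.1]
finger_gap: 0.168
gripper_force: 58.5
```

Call:
jog_arm --deltas '[[-1,[0,0,0],[0,0,0.133]],[-1,[0,0,0],[0,0,0.133]],[-1,[0,0,0],[0,0,0.133]],[-1,[0,0,0],[0,0,0.133]],[-1,[0,0,0],[0,0,0.133]],[-1,[0,0,0],[0,0,0.133]],[-1,[0,0,0],[0,0,0]],[-1,[0,0,0],[0,0,0]]]'

```text
t: 19.3
tool_pos: [504.9, 170.6, 174.6]
tool_rot: [0.807, 0.59, 0.001, -0.002]
contact_force: [0.0, -0.4, -0.3]
finger_gap: 0.163
gripper_force: 58.6
```

```bash
python3 - <<'E'
from h import *
rows((569.4,265.4,180),down(72)); print(r.get_obs()["tool_pos"])
E
```

```text
shift mm [109.9  32.7  -5. ] norm [ 0.2199  0.0655 -0.0099] turn deg [-0.12 -0.25  0.35] norm [-0.0021 -0.0042  0.0059]
[504.87701587 170.57547677 174.62666787]
```

Call:
jog_arm --deltas '[[-1,[0.055,0.0163,-0.005],[0,-0.004,0.006]],[-1,[0.055,0.0163,-0.005],[0,0,0]],[-1,[0.055,0.0163,0],[0,0,0]],[-1,[0.055,0.0163,0],[0,0,0]],[-1,[0,0,0],[0,0,0]],[-1,[0,0,0],[0,0,0]],[-1,[0,0,0],[0,0,0]]]'

```text
t: 20.0
tool_pos: [569.7, 264.3, 179.5]
tool_rot: [0.81, 0.587, -0.001, -0.001]
contact_force: [-0.1, -0.6, -1.0]
finger_gap: 0.166
gripper_force: 58.6
```

```bash
python3 - <<'E'
from h import *
rows((569.4,265.4,44.5),down(72)); print(r.get_obs()["tool_pos"])
rows((569.4,265.4,44.5),down(72))
E
```

```text
shift mm [  1.1  -0.3 135. ] norm [ 0.0021 -0.0005  0.27  ] turn deg [-0.14  0.04 -0.14] norm [-0.0024  0.0007 -0.0023]
[569.6696375  264.307687   179.51938963]
shift mm [  1.1  -0.3 135. ] norm [ 0.0021 -0.0005  0.27  ] turn deg [-0.14  0.04 -0.14] norm [-0.0024  0.0007 -0.0023]
```

Aligned; I'll lower in two stages and check the force.

Call:
jog_arm --deltas '[[-1,[0.002,0,0.08],[0,0,0]],[-1,[0,0,0.08],[0,0,0]],[-1,[0,0,0.06],[0,0,0]],[-1,[0,0,0.02],[0,0,0]],[-1,[0,0,0.014],[0,0,0]],[-1,[0,0,0.01],[0,0,0]],[-1,[0,0,0],[0,0,0]],[-1,[0,0,0],[0,0,0]]]'

```text
t: 20.8
tool_pos: [571.2, 266.3, 49.5]
tool_rot: [0.81, 0.587, 0.001, -0.0]
contact_force: [-0.4, -0.6, -0.9]
finger_gap: 0.162
gripper_force: 58.6
```

Call:
jog_arm --deltas '[[-1,[0,0,0.004],[0,0,0]],[-1,[0,0,0.003],[0,0,0]],[-1,[0,0,0],[0,0,0]],[-1,[0,0,0],[0,0,0]]]'

```text
t: 21.2
tool_pos: [570.1, 266.0, 44.2]
tool_rot: [0.81, 0.587, -0.001, -0.001]
contact_force: [-0.1, 0.9, 0.5]
finger_gap: 0.168
gripper_force: 58.6
```

Call:
jog_arm --deltas '[[-1,[0,0,0.003],[0,0,0]],[-1,[0,0,0],[0,0,0]],[-1,[0,0,0],[0,0,0]]]'

```text
t: 21.5
tool_pos: [570.3, 266.1, 43.1]
tool_rot: [0.81, 0.587, -0.0, -0.001]
contact_force: [-0.5, -0.2, 2.5]
finger_gap: 0.171
gripper_force: 59.1
```

Contact at the grasp height, so it is seated. I'll release and rise.

Call:
jog_arm --deltas '[[-0.5,[0,0,0],[0,0,0]],[-0.2,[0,0,0],[0,0,0]],[0,[0,0,0],[0,0,0]],[0,[0,0,0],[0,0,0]],[0,[0,0,0],[0,0,0]],[0,[0,0,-0.04],[0,0,0]],[0,[0,0,-0.08],[0,0,0]],[0,[0,0,-0.09],[0,0,0]]]'

```text
t: 22.3
tool_pos: [569.1, 265.4, 146.6]
tool_rot: [0.81, 0.587, -0.003, -0.001]
contact_force: [0.6, -1.1, 0.1]
finger_gap: 0.499
gripper_force: 0.0
```

Call:
jog_arm --deltas '[[0,[0,0,-0.09],[0,0,0]],[0,[0,0,-0.06],[0,0,0]],[0,[0,0,0],[0,0,0]],[0,[0,0,0],[0,0,0]]]'

```text
t: 22.7
tool_pos: [570.8, 266.0, 223.6]
tool_rot: [0.81, 0.587, 0.0, -0.0]
contact_force: [-0.6, 0.5, -1.6]
finger_gap: 0.501
gripper_force: 0.0
```

```bash
python3 - <<'E'
from pen import *
save(s,"w4.png")
b=snap("scene"); C=cloud(b); m=(C[...,2]>225)&(C[...,2]<248)&(np.hypot(C[...,0]-620,C[...,1]-5)<90)&(C[...,1]>-45)
print(cv2.minAreaRect(C[m][:,:2].astype(np.float32)))
for d in r.tip_of(b,"octopus_head")[:1]: print(w(b,d["point"]).round(1))
E
```

```text
penlight 0.86 [536.5 460.5  12.5]
penlight 0.83 [377.8 188.1  14.9]
penlight_nose 0.67 [535.7 391.2   8.4]
penlight_nose 0.63 [547.  204.   40.4]
cradle 0.82 [379.1 442.2  -1.6]
cradle 0.69 [568.3 262.1  -2.8]
cradle_seat 0.77 [385.  439.1  32.8]
cradle_seat 0.68 [565.4 262.6  42.4]
region 2203 [569.  268.9  46. ] 51.96108594997099 ((567.437744140625, 266.94036865234375), (139.8433074951172, 20.510652542114258), 72.16595458984375)
line [3.1326678e-01 9.4966519e-01 5.6946088e+02 2.6995737e+02] 71.74378
((605.5995483398438, 14.420745849609375), (111.69126892089844, 111.83401489257812), 56.141197204589844)
[598.9   6.6  49.5]
```

View pics/w4.png

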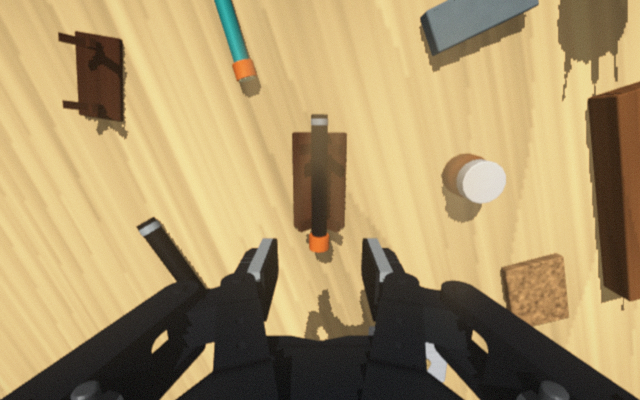

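The penlight lies in the cradle at (320,185), within 1 mm of where it was. The lens is still seated and the octopus has not moved.

```bash
python3 -c "
from station import r
print(r.finish_job())"
```

```text
the job is handed in; nothing more can be done
None
```

The job is handed in, with no verdict returned: the magnifier is in its end detent, the penlight was held on the octopus's head for about 2 s and is back in its cradle, and the octopus had not moved when I last checked.

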